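# Seat a micro-section in the photo stand and hold the lighting glass at 45 degrees

### The arm

A 7-joint arm with a two-finger parallel gripper is mounted at the origin on a cart in front of the work surface, level with it; the furniture and walls round the work are solid. World frame = base frame: x ahead of the robot, y to its left, z up, the work surface at z = 0. Lengths are in m, angles in rad, forces in N, time in s.
With the tool pointing down it reaches from about 0.35 to 0.9 m from the base axis. Payload 8.1 kg.
Tool frame: the origin (TCP) lies between the finger pads, 19 mm behind the fingertips; this is the grasp point; z points along the fingers, y is the direction in which the jaws open and shut (so a half turn about z gives the same grasp; the last joint's range is limited). The gripper opens to 92 mm and grips with 3 to 60 N. Pads are 19 mm wide; open, the fingers measure 130 mm over their backs; the gripper's body (75 mm by 190 mm) begins 47 mm behind the grasp point.
Start: joints at [1.154, 0.434, 0.025, 1.573, -0.012, 1.134, -0.075], TCP at [0.193, -0.595, 0.246] pointing down, gripper open.
Joint ranges: [-2.62, 2.62], [-0.44, 2.09], [-1.27, 1.32], [0.08, 2.57], [-1.32, 4.46], [0.12, 2], [-2.74, 2.74]. Speed limits (rad/s): [2.22, 2.22, 3.01, 3.01, 3.14, 3.14, 3.14].

### API

Orientations are given as a rotation vector (axis times angle).
In Python, from cell import observe, get_image, sign_off gives the robot as it stands.
- The arm moves only by the tool arm_command, never from a script. Its argument "deltas" is a list of rows, each an object with "xyz": the shift along the tool's x, y, z in cm, a list of three; "turn": the turn about the tool's z in degrees; "jaw": the closure in counts, from 0 (fully open) to 255 (shut). A call has 1 to 5 rows; each row is the pose to reach, as a shift and turn from the pose measured when the call began, along the tool's axes at that moment; what a row does not reach only later rows make up. A row lasts 1/12 s, in which the tool goes at most 41.7 mm and 7.16 degrees, less where a joint would pass 70% of its speed; a pose out of reach is approached as far as the arm can. A call with a gripper value outside its range is refused whole. The fingers move at their own pace and stop on an object; "force" is the grip in N (left out, the last holds). Time passes only in rows, so rows that repeat a pose let the fingers close. It gives the time, the measured TCP pose, the force and the opening at its end, in the units of the state.
- observe(): the state, without advancing time (a new reading comes with each control period).
- get_image(name): name is "scene" or "top" or "wrist"; returns a dict with "frame" (420x560x3 uint8, red, green, blue), "depth" (420x560 float32, m along the optical axis (not along the pixel's ray), 0 where there is no reading), "camera_matrix" (3x3 intrinsics, pixels), "distortion" ([k1, k2, p1, p2, k3] as OpenCV has them; the pictures are not rectified), "cam_to_world" (4x4, takes a point from camera to world coordinates). Camera axes: x right, y up, looking along -z (the intrinsics and any distortion apply to the point x, -y, -z); pixel columns grow to the right and rows downward; lengths in m; the calibration is good to about 2 mm. A picture is of the moment at which its call begins.
- sign_off(): hands the job in, once; it reports no verdict.
The state is a dict: "clock": time; "joints": joint angles; "dq": joint speeds; "joint_efforts": joint torques, N m; "position": TCP position; "ee_rot": TCP orientation; "force": force on the tool from outside, world axes, zero at the start; "ft_torque": the same for the moment, N m; "width": opening from 0.0 (shut) to 1.0 (fully open).
Only numpy, scipy, OpenCV 4.12 (cv2) and the standard library are available. Lean on these libraries where they do the work, as an engineer would, in place of code of your own. Each camera call takes 0.05 s, during which the arm holds its last target.

### The job

Put the resin mount that stands on the desk into the round recess of the photo stand, press it down until its top is flush with the block round it, and let go of it. Then take the hinged glass by its wire handle, bring it forward off its back stop to 45 degrees above level, where it throws the lamp's light straight down on the section, and finish while still holding it there for the picture. The glass has no stay: do not let it fall shut on the section, and leave the bottles, the loupe and the tweezers where they are.

Things in the scene. Friction and masses are not known exactly. Their poses are not given: they have to be found in the camera images.
- mount: The resin mount to photograph: a beige cast puck, 30.2 mm across, 17 mm high, about 15 g, with a thin dark section line in its top face; it stands upright on the desk to the left or right of the stand. Origin: centre of its underside; z up. (Similar pucks in a grey rack and on a blue board, far left and at the back, are not meant.)
- stand: The photo stand, fixed to the desk: a dark base plate 195 x 110 mm, 12 mm high, carrying a lamp at one end, a bored bare-metal block and a hinged glass at the other. Origin: on the axis of the round recess, at desk level; z up, x from the lamp towards the hinge. Two hinge cheeks stand at x = 29 to 51 mm, y = +-44 to +-53 mm, up to 54 mm above the desk; the base spans x = -143 to 52 mm.
- recess (a point): Centre of the mouth of the round recess, in the plane of the flat top of the bare-metal block (38 mm above the desk; block 56 x 84 mm along the stand's x and y, centred here). The recess is 32 mm across with a small chamfer; inside is a flat black seat that a mount stands on.
- seat (a joint): How far the seat in the recess has been pressed down, m, 0 to 0.008. It sits stiffly: it takes about 5 N to push it down and it stays where it is left, so a mount set in the recess stands up to 8 mm proud of the block until it is pressed. At 0.008, its lower stop, the top of the mount is flush with the top of the block.
- glass_frame (a joint): Angle of the hinged glass, rad: 0 lying level over the recess, 0.785 at 45 degrees, 2.094 (120 degrees) leaning back on its stop, where it starts. It swings freely: forward of upright it falls shut unless held. The glass: a clear pane in an bare-metal frame, 84 mm wide, 5 mm thick, reaching 85 mm from the hinge axis, with a wire handle on its free edge; about 0.16 kg.
- bail (a point): Middle of the handle's rod: a straight steel rod 9 mm thick, parallel to the hinge, 114 mm from the hinge axis in the plane of the glass. 54 mm of it lies clear between its two side wires; there is 24 mm of open space between the rod and the frame. Being round, it can turn between the fingers.
- hinge_line (a point): Middle of the hinge axis: in the stand's frame at x = 36 mm, z = 46 mm above the desk; the axis runs along the stand's y.
- etchant: Brown dropper bottle with a black cap, 34 mm across, 78 mm high; stands on the other side of the stand from the mount. Origin: centre of its underside. To be left alone.
- alcohol: Clear-white bottle with a red cap, 42 mm across, 105 mm high, at the back on the right. Origin: centre of its underside. To be left alone.
- loupe: Small folding loupe, 28 x 44 x 19 mm, lying at the back on the left. Origin: centre of its underside. To be left alone.
- tweezers: Steel tweezers, 118 mm long, lying in front on the left. Origin: centre of its underside. To be left alone.
- lamp (a point): Centre of the lamp, a black box 44 mm wide and high with cooling fins and a lens barrel looking over the block, on a stem: in the stand's frame at x = -112 mm, reaching from -137 to -92 mm; its top is 104 mm above the desk, its small switch 107 mm.
Not all that is in view belongs to the job. There is more than one size of the stand; the one meant has the size given above.

How it is judged:
By the outcome, as a careful person would: the job done as asked, in the order asked, and still so for the second after the job is handed in, while the arm keeps its last pose, push and grip.
It also fails if it takes over 61 s, if anything falls off the work surface, if the arm or the gripper's body presses on something with over 40 N, if the wrist force passes 120 N, or if a joint passes its speed limit or range.

## Working session

There is one attempt and no reset: what is moved stays moved. The work goes in short steps, Python scripts to look and compute and a tool call to move; the robot and the scene stay as the last step left them, time stands still between calls to the robot, and variables do not carry over. Pictures are saved under pics/ and viewed, and the job is handed in when it is done.

Besides the shell and the picture viewer there is one more tool, called after "Request:" in YAML: its name, and indented under it one key for each argument. arm_command: Moves the arm, as the interface text tells. Its arguments: {"type":"object","properties":{"deltas":{"type":"array","items":{"type":"object","properties":{"xyz":{"type":"array","items":{"type":"number"}},"turn":{"type":"number"},"jaw":{"type":"number"}}}},"force":{"type":"number"}},"required":["deltas"]}

```bash
ls; mkdir -p pics; python3 - <<'E'
from cell import observe,get_image
import cv2,numpy as np
print(observe())
for n in ["scene","top","wrist"]:
    d=get_image(n); cv2.imwrite(f"pics/{n}0.png",d["frame"][:,:,::-1]); np.savez(f"{n}0.npz",**d)
    print(n,d["camera_matrix"].round(1).tolist(),d["distortion"],d["cam_to_world"].round(3).tolist())
E
```

```text
pics
{'clock': 0.0, 'joints': array([ 1.15441297,  0.4352012 ,  0.02493673,  1.57409227, -0.0115713 ,
        1.13402868, -0.07512676]), 'dq': array([ 0.00103175, -0.00013182,  0.00086883,  0.0013144 , -0.00114618,
        0.00099827, -0.00078606]), 'joint_efforts': array([ 1.03710521e-03, -6.67850518e+01,  9.85643081e-01, -3.14460683e+01,
       -6.03769999e-02,  4.26385424e-02,  1.36416920e-04]), 'position': array([ 0.19271898, -0.59402894,  0.24475996]), 'ee_rot': array([-3.10150394e+00, -4.90550581e-01,  6.25580548e-04]), 'force': array([-0.42218884, -0.31957714,  0.58281502]), 'ft_torque': array([0.01777666, 0.00051912, 0.01124729]), 'width': 1.001196084918225}
scene [[518.4, 0.0, 281.2], [0.0, 518.4, 212.3], [0.0, 0.0, 1.0]] [-0.11913944  0.          0.          0.          0.        ] [[-0.852, 0.416, -0.318, 0.125], [-0.523, -0.657, 0.543, 0.682], [0.017, 0.629, 0.777, 1.064], [0.0, 0.0, 0.0, 1.0]]
top [[452.5, 0.0, 278.9], [0.0, 452.5, 215.9], [0.0, 0.0, 1.0]] [-0.13040629  0.          0.          0.          0.        ] [[0.021, 0.995, -0.096, 0.412], [-1.0, 0.02, -0.008, -0.016], [-0.006, 0.096, 0.995, 1.317], [0.0, 0.0, 0.0, 1.0]]
wrist [[377.2, 0.0, 287.7], [0.0, 377.2, 210.3], [0.0, 0.0, 1.0]] [-0.02267057  0.          0.          0.          0.        ] [[0.309, 0.906, 0.29, 0.272], [-0.951, 0.294, 0.093, -0.568], [-0.001, -0.305, 0.952, 0.384], [0.0, 0.0, 0.0, 1.0]]
```

View pics/scene0.png

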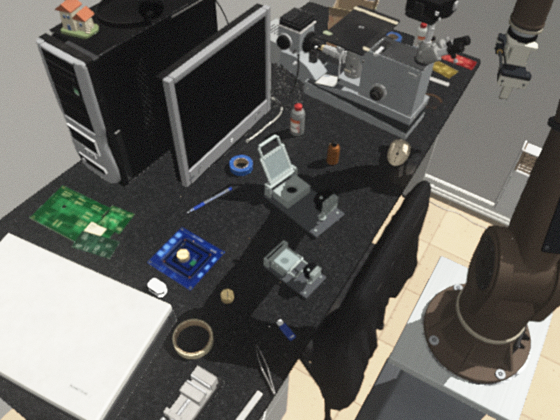

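View pics/top0.png

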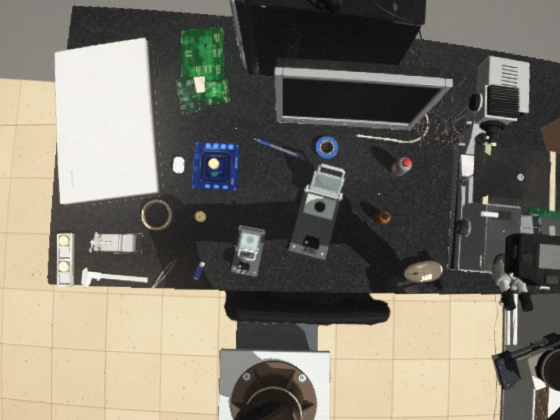

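View pics/wrist0.png

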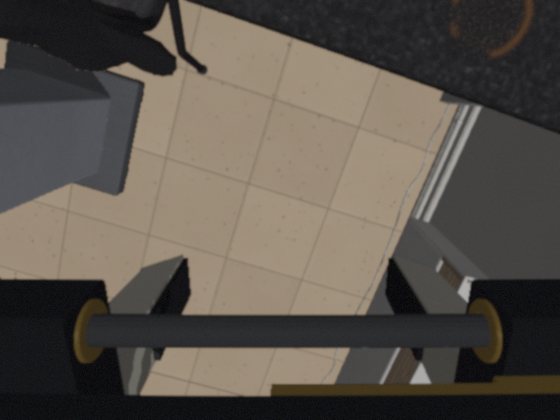

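The top view shows the large stand at about (316,215), a smaller one at (248,250), the mount at (200,216), the etchant at (383,217) and a chair back at (305,308). Next I'll measure these.

```bash
cat > h.py <<'E'
import numpy as np,cv2
def load(f): 
    d=np.load(f); return {k:d[k] for k in d.files}
def world(d):
    h,w=d["depth"].shape; v,u=np.mgrid[0:h,0:w].astype(np.float32)
    p=cv2.undistortPoints(np.stack([u.ravel(),v.ravel()],1)[:,None],d["camera_matrix"],d["distortion"])[:,0].reshape(h,w,2)
    z=d["depth"]; c=np.stack([p[...,0]*z,-p[...,1]*z,-z],-1); T=d["cam_to_world"]
    W=c@T[:3,:3].T+T[:3,3]; W[z==0]=np.nan; return W
def ray(d,uv,zp):
    uv=np.array(uv,np.float64).reshape(-1,1,2)
    p=cv2.undistortPoints(uv,d["camera_matrix"],d["distortion"])[:,0]
    c=np.stack([p[:,0],-p[:,1],-np.ones(len(p))],-1); T=d["cam_to_world"]
    r=c@T[:3,:3].T; return T[:3,3]+r*((zp-T[2,3])/r[:,2])[:,None]
E
python3 - <<'E'
from h import *
d=load("top0.npz");W=world(d);np.set_printoptions(precision=3,suppress=True)
f=d["frame"][:,:,::-1]
x0,y0,x1,y1=180,150,440,330
cv2.imwrite("pics/topc.png",cv2.resize(f[y0:y1,x0:x1],None,fx=3,fy=3,interpolation=cv2.INTER_CUBIC))
s=load("scene0.npz")["frame"][:,:,::-1]
cv2.imwrite("pics/scc.png",cv2.resize(s[110:330,180:380],None,fx=2.7,fy=2.7,interpolation=cv2.INTER_CUBIC))
for n,(u,v) in dict(mount=(200,216),et=(383,217),alc=(403,164),recess=(320,207),block=(305,210),lamp=(311,243),small=(250,240),chair=(305,305),chairl=(240,305),chairr=(380,310),lampr=(423,270),desk=(270,200),mon=(360,100),blue=(327,147),bail=(328,168)).items(): print(n,W[v,u])
m=W[...,2]>0.02
# high points map near work
for nm,(a,b,c,e) in dict(chair=(220,285,395,330),lampr=(400,255,445,290),stand=(285,160,350,262),mon=(230,60,460,130),mic=(440,60,560,290)).items():
    q=W[b:e,a:c].reshape(-1,3); q=q[q[:,2]>.03]; print(nm,np.nanmin(q,0),np.nanmax(q,0))
E
```

```text
mount [0.533 0.222 0.016]
et [ 0.535 -0.297  0.069]
alc [ 0.682 -0.348  0.093]
recess [ 0.565 -0.124  0.028]
block [ 0.553 -0.08   0.045]
lamp [ 0.458 -0.095  0.103]
small [0.466 0.074 0.035]
chair [ 0.289 -0.084  0.061]
chairl [0.284 0.095 0.058]
chairr [ 0.279 -0.29   0.068]
lampr [ 0.389 -0.417  0.047]
desk [ 0.586  0.021 -0.002]
mon [ 0.816 -0.207  0.22 ]
blue [ 0.747 -0.145  0.004]
bail [ 0.654 -0.134  0.148]
chair [ 0.235 -0.327  0.03 ] [0.3  0.12 0.11]
lampr [ 0.358 -0.466  0.03 ] [ 0.412 -0.378  0.049]
stand [ 0.429 -0.184  0.03 ] [ 0.664 -0.068  0.155]
mon [ 0.802 -0.435  0.03 ] [1.003 0.109 0.369]
mic [ 0.353 -0.844  0.03 ] [ 1.02  -0.363  0.476]
```

View pics/topc.png

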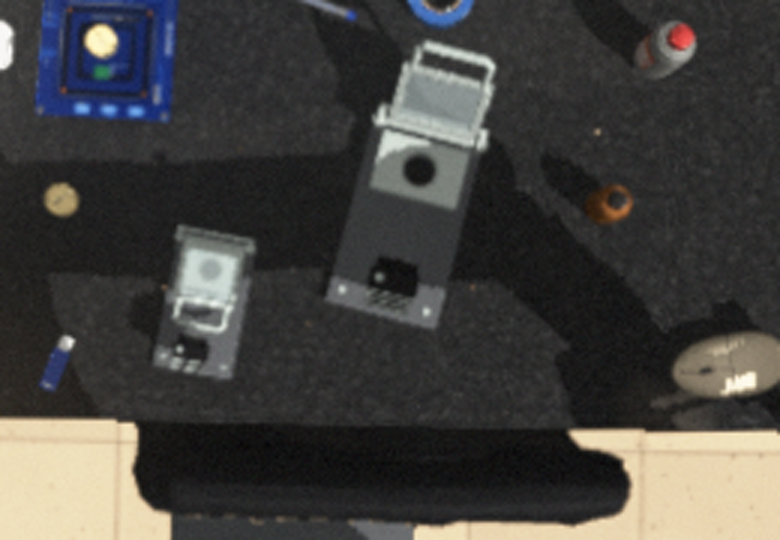

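View pics/scc.png

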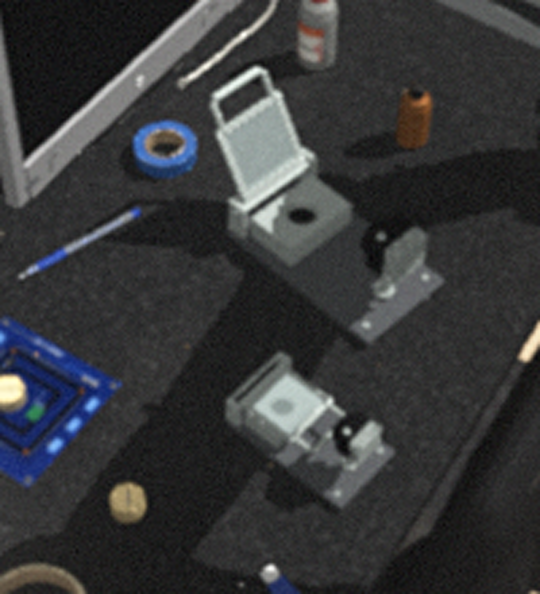

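```bash
cat >> h.py <<'E'
from scipy.spatial.transform import Rotation as Ro
def go(s,target,yaw=None):
    R=Ro.from_rotvec(s["ee_rot"]).as_matrix(); d=R.T@(np.array(target)-s["position"])*100
    y=np.degrees(np.arctan2(R[1,0],R[0,0])); t=None
    if yaw is not None: t=-((yaw-y+180)%360-180)
    print("delta cm",d.round(2),"turn",t,"yaw now",y.round(1),"tilt",(R[:,2]).round(3))
E
python3 - <<'E'
from h import *
from cell import observe
np.set_printoptions(precision=4,suppress=True)
for nm in ("top","scene"):
    d=load(nm+"0.npz");f=d["frame"];W=world(d)
    hsv=cv2.cvtColor(f,cv2.COLOR_RGB2HSV)
    # mount
    c=(200,216) if nm=="top" else (227,296)
    m=((hsv[...,0]>12)&(hsv[...,0]<35)&(hsv[...,1]>50)&(hsv[...,2]>70)).astype(np.uint8)
    n,l,st,ce=cv2.connectedComponentsWithStats(m)
    k=l[c[1],c[0]]
    ys,xs=np.where(l==k)
    print(nm,"mount",st[k],ce[k], "ray z.012:",ray(d,ce[k],.012))
    P=W[l==k]; P=P[(P[:,2]>.013)]; print(" top pts",len(P),P.mean(0),(P.min(0)+P.max(0))/2,np.ptp(P,axis=0))
    # recess dark
    c=(320,207) if nm=="top" else (292,190)
    g=cv2.cvtColor(f,cv2.COLOR_RGB2GRAY)
    x,y=c; print(g[y-8:y+10,x-10:x+11])
E
```

```text
top mount [195 211  11  11 105] [199.9143 216.0667] ray z.012: [[0.5329 0.2234 0.012 ]]
 top pts 80 [0.5345 0.2225 0.0175] [0.534  0.2224 0.0179] [0.0266 0.0301 0.0098]
[[211 194 201 191 175 148 134 131 127 131 127 127 128 124 122 117 124 119
  116 104 103]
 [175 149 160 148 130 125 120 121 109 103 108 112 117 120 125 124 124 127
  124 124 120]
 [132 126 126 122 123 116 105  92  82  73  73  81  96 109 121 126 123 125
  124 124 125]
 [121 121 126 123 116 102  75  61  47  43  46  53  64  88 109 119 128 127
  126 125 124]
 [124 125 122 122 103  77  47  35  27  25  27  31  39  58  88 112 123 126
  128 126 126]
 [127 124 125 119  91  49  26  23  23  23  26  22  28  35  65 101 122 124
  127 124 127]
 [125 122 124 117  79  36  27  25  24  24  27  23  26  28  53  94 119 129
  128 128 127]
 [124 122 124 115  76  36  25  28  27  23  23  23  21  28  39  88 118 126
  127 128 128]
 [122 127 126 117  75  35  26  25  23  25  23  28  26  25  45  91 116 129
  132 129 130]
 [127 125 122 117  84  45  29  22  20  26  25  22  25  28  57  98 121 125
  130 129 127]
 [125 125 125 122 102  68  35  21  23  22
[... 1746 characters left out ...]
7 109 105  97  80  59  49  46  49  52  62  82  98 115 109 107
  107  97  95]
 [105 107 110 116 102 111 107 100  93  85  91  88 105 106 109 110 111 103
  100  93  92]
 [109 107 106 108 103 108 109 112 107 110 107 108 108 111 113 104 102  98
   95  91  91]
 [101 107 113 110 109 110 108 106 103 108 113 111 111 109 100  98  93  85
   90  92  92]
 [109 104 114 109 109 106 107 110 107 113 107 108 112 105  97  94  96  92
   86  90  86]
 [114 104 108 113 104 109 107 109 105 111 111 108 100  99  92  90  91  90
   88  82  78]
 [106 108 107 104 107 112 108 112 110 106 100  98  94  92  89  92  94  88
   82  70  60]
 [ 95  95 103 105 106 110 109 110 108 105  95  92  89  89  88  91  95  80
   63  62  49]]
```

```bash
python3 - <<'E'
from h import *
from cell import observe
np.set_printoptions(precision=4,suppress=True)
for nm,c in (("top",(320,207)),("scene",(292,188))):
    d=load(nm+"0.npz");g=cv2.cvtColor(d["frame"],cv2.COLOR_RGB2GRAY).astype(np.uint8)
    x,y=c; sub=g[y-9:y+10,x-11:x+12]
    m=(sub<70).astype(np.uint8); n,l,st,ce=cv2.connectedComponentsWithStats(m); k=l[9,11]
    up=cv2.resize((sub),None,fx=8,fy=8,interpolation=cv2.INTER_CUBIC)
    cs,_=cv2.findContours(((up<72)).astype(np.uint8),cv2.RETR_EXTERNAL,cv2.CHAIN_APPROX_NONE)
    cc=max([q for q in cs if cv2.pointPolygonTest(q,(92,76),False)>=0],key=cv2.contourArea)[:,0].astype(float)
    uv=(cc+.5)/8-.5+[x-11,y-9]; P=ray(d,uv,.038)
    (cx,cy),r=cv2.minEnclosingCircle(P[:,:2].astype(np.float32)); print(nm,"recess",cx,cy,r, P.mean(0), np.ptp(P,axis=0))
d=load("top0.npz");W=world(d);s=load("scene0.npz");Ws=world(s)
# base corners (from 3x crop)
def un(p): return (np.array(p)+.5)/3-.5+[180,150]
A,B=ray(d,[un((327,300)),un((436,328))],.012); print("lamp end",A,B,np.linalg.norm(A-B))
v=A-B; print("yaw from lamp end",np.degrees(np.arctan2(v[1],v[0]))-90)
# block side edges z .038 
L=ray(d,[un((383,133)),un((371,190)),un((481,148)),un((458,210))],.038); print("block",L)
for a,b in((0,1),(2,3),):
    v=L[a]-L[b];print(np.degrees(np.arctan2(v[1],v[0])),np.linalg.norm(v))
v=L[1]-L[3];print(np.degrees(np.arctan2(v[1],v[0]))-90,np.linalg.norm(v))
# bail: high points
for w in (W,Ws):
  q=w.reshape(-1,3);q=q[(q[:,2]>.135)&(q[:,2]<.17)&(abs(q[:,0]-.65)<.06)&(abs(q[:,1]+.135)<.08)]
  if len(q)>5:
    vx=np.linalg.svd(q-q.mean(0))[2][0]; print("bail",len(q),q.mean(0),np.ptp(q,axis=0),"dir yaw",np.degrees(np.arctan2(vx[1],vx[0])))
go(observe(),[.533,.223,.2],-14)
E
```

```text
top recess 0.5653094053268433 -0.12121447175741196 0.015463819727301598 [ 0.5654 -0.1213  0.038 ] [0.0302 0.0303 0.    ]
scene recess 0.5628452897071838 -0.11696125566959381 0.014285575598478317 [ 0.5627 -0.1159  0.038 ] [0.0272 0.0235 0.    ]
lamp end [ 0.441  -0.0366  0.012 ] [ 0.4162 -0.1417  0.012 ] 0.10790799970994337
yaw from lamp end -13.276085516066473
block [[ 0.5999 -0.0865  0.038 ]
 [ 0.5452 -0.0759  0.038 ]
 [ 0.5875 -0.1801  0.038 ]
 [ 0.5278 -0.1587  0.038 ]]
-10.949176495170738 0.0557583502583006
-19.751023755480457 0.06339733194145038
-11.847199119511956 0.08452858704795034
bail 101 [ 0.6536 -0.1433  0.1474] [0.0266 0.0692 0.0195] dir yaw -103.58339047051751
bail 95 [ 0.6538 -0.1398  0.1448] [0.026  0.0693 0.0167] dir yaw 76.82618391079365
delta cm [ 57.58 -67.22   4.56] turn 31.976195094322833 yaw now 18.0 tilt [-0.     0.001 -1.   ]
```

Request:
arm_command:
  deltas:
    - {"xyz":[57.6,-67.2,0],"turn":31.3,"jaw":60}
    - {"xyz":[57.6,-67.2,0],"turn":31.3,"jaw":60}
    - {"xyz":[57.6,-67.2,0],"turn":31.3,"jaw":60}
    - {"xyz":[57.6,-67.2,0],"turn":31.3,"jaw":60}
    - {"xyz":[57.6,-67.2,0],"turn":31.3,"jaw":60}

```text
clock: 0.57
position: [0.2724, -0.4026, 0.2454]
ee_rot: [-3.118, 0.376, 0.001]
force: [2.2, 0.1, -0.2]
width: 0.768
```

```bash
python3 - <<'E'
from h import *
from cell import observe
s=observe();print(s["clock"],s["position"],s["joints"].round(2),s["width"]);go(s,[.533,.223,.2],-13.3)
E
```

```text
0.5667 [ 0.27236339 -0.40263683  0.24536276] [ 0.82  0.21  0.06  1.9  -0.01  1.03 -0.93] 0.768083637424485
delta cm [ 10.46 -66.96   4.59] turn -0.44456528456393585 yaw now -13.7 tilt [-0.001  0.001 -1.   ]
```

Request:
arm_command:
  deltas:
    - {"xyz":[10.4,-67,0]}
    - {"xyz":[10.4,-67,0]}
    - {"xyz":[10.4,-67,0]}
    - {"xyz":[10.4,-67,0]}
    - {"xyz":[10.4,-67,0]}

```text
schema error: expected keys xyz, turn, jaw
```

Request:
arm_command:
  deltas:
    - {"xyz":[7.2,-46,0]}
    - {"xyz":[7.2,-46,0]}
    - {"xyz":[7.2,-46,0]}
    - {"xyz":[7.2,-46,0]}
    - {"xyz":[7.2,-46,0]}

```text
schema error: expected keys xyz, turn, jaw
```

```bash
python3 - <<'E'
from h import *
from cell import observe
s=observe();print(s["clock"],s["position"],s["joints"].round(2),s["width"]);go(s,[.533,.223,.2],-13.3)
E
```

```text
0.5667 [ 0.27236339 -0.40263683  0.24536276] [ 0.82  0.21  0.06  1.9  -0.01  1.03 -0.93] 0.768083637424485
delta cm [ 10.46 -66.96   4.59] turn -0.44456528456393585 yaw now -13.7 tilt [-0.001  0.001 -1.   ]
```

Request:
arm_command:
  deltas:
    - {"xyz":[10.4,-67,0],"turn":0,"jaw":60}
    - {"xyz":[10.4,-67,0],"turn":0,"jaw":60}
    - {"xyz":[10.4,-67,0],"turn":0,"jaw":60}
    - {"xyz":[10.4,-67,0],"turn":0,"jaw":60}
    - {"xyz":[10.4,-67,0],"turn":0,"jaw":60}

```text
clock: 0.98
position: [0.3521, -0.21, 0.2458]
ee_rot: [-3.118, 0.376, 0.001]
force: [1.5, -0.3, 1.0]
width: 0.762
```

Request:
arm_command:
  deltas:
    - {"xyz":[7,-45,0],"turn":0,"jaw":60}
    - {"xyz":[7,-45,0],"turn":0,"jaw":60}
    - {"xyz":[7,-45,0],"turn":0,"jaw":60}
    - {"xyz":[7,-45,0],"turn":0,"jaw":60}
    - {"xyz":[7,-45,0],"turn":0,"jaw":60}

```text
clock: 1.4
position: [0.432, -0.0175, 0.246]
ee_rot: [-3.118, 0.377, 0.0]
force: [1.3, -1.2, 0.1]
width: 0.762
```

```bash
python3 - <<'E'
from h import *
from cell import observe
s=observe();print(s["clock"],s["position"],s["joints"].round(2),s["width"]);go(s,[.533,.223,.2],-13.3)
E
```

```text
1.4 [ 0.43195817 -0.01748289  0.24603772] [ 0.21  0.14 -0.32  1.99  0.05  1.02 -1.95] 0.7624562886487816
delta cm [  4.09 -25.76   4.62] turn -0.471891378994286 yaw now -13.8 tilt [-0.     0.001 -1.   ]
```

Request:
arm_command:
  deltas:
    - {"xyz":[4.1,-25.8,2],"turn":-0.5,"jaw":60}
    - {"xyz":[4.1,-25.8,4.6],"turn":-0.5,"jaw":60}
    - {"xyz":[4.1,-25.8,8],"turn":-0.5,"jaw":60}
    - {"xyz":[4.1,-25.8,8],"turn":-0.5,"jaw":60}
    - {"xyz":[4.1,-25.8,8],"turn":-0.5,"jaw":60}

```text
clock: 1.82
position: [0.509, 0.1663, 0.1898]
ee_rot: [-3.12, 0.363, -0.0]
force: [0.3, -0.9, 1.0]
width: 0.765
```

Request:
arm_command:
  deltas:
    - {"xyz":[0.8,-4.9,1.5],"turn":0,"jaw":60}
    - {"xyz":[0.8,-4.9,1.5],"turn":0,"jaw":60}
    - {"xyz":[0.8,-4.9,1.5],"turn":0,"jaw":60}

```text
clock: 2.07
position: [0.5275, 0.2161, 0.1732]
ee_rot: [-3.119, 0.355, 0.004]
force: [-0.5, -0.1, 0.1]
width: 0.762
```

```bash
python3 - <<'E'
from h import *
from cell import observe,get_image
s=observe();print(s["clock"],s["position"],s["joints"].round(2),s["width"]);go(s,[.533,.223,.029],-13.3)
d=get_image("wrist");np.savez("w1.npz",**d);cv2.imwrite("pics/w1.png",d["frame"][:,:,::-1])
hsv=cv2.cvtColor(d["frame"],cv2.COLOR_RGB2HSV)
m=((hsv[...,0]>12)&(hsv[...,0]<35)&(hsv[...,1]>45)&(hsv[...,2]>70)).astype(np.uint8)
n,l,st,ce=cv2.connectedComponentsWithStats(m)
for k in range(1,n):
    if st[k,4]>800: print(st[k],ce[k],ray(d,ce[k],.017),ray(d,[st[k,:2],st[k,:2]+st[k,2:4]],.017))
E
```

```text
2.0667 [0.52751217 0.21614339 0.1731611 ] [-0.2   0.45 -0.39  1.77  0.2   0.96 -2.47] 0.7620206303335298
delta cm [ 0.42 -0.77 14.42] turn 0.3020223800667452 yaw now -13.0 tilt [-0.002  0.002 -1.   ]
[ 256  169   39   41 1256] [274.95541401 189.16719745] [[0.53568188 0.22553263 0.017     ]] [[0.55512576 0.23632256 0.017     ]
 [0.51482362 0.21363291 0.017     ]]
[  72  177  100   94 2649] [114.17855795 230.50849377] [[0.53122243 0.36568927 0.017     ]] [[0.58231549 0.3824948  0.017     ]
 [0.4844394  0.32999606 0.017     ]]
[120 299  29  65 965] [131.48290155 331.2507772 ] [[0.43392389 0.38642271 0.017     ]] [[0.46828337 0.38453361 0.017     ]
 [0.39547969 0.383043   0.017     ]]
[427 299  29  65 972] [443.90946502 331.29423868] [[0.36939116 0.10548145 0.017     ]] [[0.40697806 0.11703972 0.017     ]
 [0.32973878 0.09762311 0.017     ]]
[ 219  369  341   27 5408] [402.35244083 386.40846893] [[0.31511134 0.15112563 0.017     ]] [[ 0.37531601  0.31932597  0.017     ]
 [ 0.26560407 -0.00125804  0.017     ]]
```

View pics/w1.png

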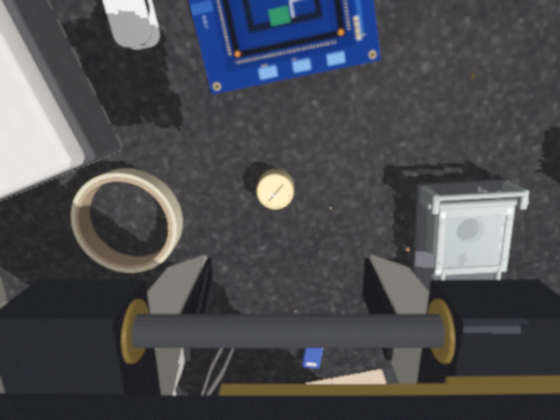

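Request:
arm_command:
  deltas:
    - {"xyz":[0.5,-0.9,4],"turn":0.3,"jaw":60}
    - {"xyz":[0.5,-0.9,8],"turn":0.3,"jaw":60}
    - {"xyz":[0.5,-0.9,10],"turn":0.3,"jaw":60}
    - {"xyz":[0.5,-0.9,10],"turn":0.3,"jaw":60}
    - {"xyz":[0.5,-0.9,10],"turn":0.3,"jaw":60}

```text
clock: 2.53
position: [0.5339, 0.2193, 0.0738]
ee_rot: [3.118, -0.369, -0.005]
force: [0.5, -0.3, -0.1]
width: 0.765
```

```bash
python3 - <<'E'
from h import *
from cell import observe,get_image
d=get_image("wrist");np.savez("w2.npz",**d);cv2.imwrite("pics/w2.png",d["frame"][:,:,::-1])
s=observe();print(s["clock"],s["position"],s["joints"].round(2),s["width"]);
R=Ro.from_rotvec(s["ee_rot"]).as_matrix()
# project TCP point / axis
T=d["cam_to_world"]
for q in (s["position"],s["position"]+R[:,2]*.019, np.r_[s["position"][:2],.017]):
    c=T[:3,:3].T@(q-T[:3,3]); print(c, 377.2*c[0]/-c[2]+287.7, 210.3-377.2*c[1]/-c[2])
hsv=cv2.cvtColor(d["frame"],cv2.COLOR_RGB2HSV)
m=((hsv[...,0]>12)&(hsv[...,0]<35)&(hsv[...,1]>45)&(hsv[...,2]>70)).astype(np.uint8)
n,l,st,ce=cv2.connectedComponentsWithStats(m)
for k in range(1,n):
    if st[k,4]>800: print(st[k],ce[k],ray(d,ce[k],.017))
go(s,[.534,.224,.029],-13.3)
E
```

```text
2.5833 [0.53485208 0.22022812 0.07516691] [-0.24  0.58 -0.35  1.84  0.27  0.77 -2.54] 0.7658367270847289
[-0.00062042 -0.03612533 -0.15600191] 286.19986617045106 297.64811830684823
[-0.00066884 -0.03030441 -0.17408822] 286.25081608099293 275.9610867330473
[-0.00074555 -0.01825837 -0.21135663] 286.369440774386 242.8850019060405
[249 212  55  59 985] [276.57258883 229.09746193] [[0.54411974 0.22356903 0.017     ]]
[   0  229   82   72 1327] [ 18.46872645 261.57874906] [[0.55942018 0.37308345 0.017     ]]
[ 120  298   29   67 1061] [131.43355325 331.32704995] [[0.5000638  0.32604567 0.017     ]]
[ 427  298   29   67 1057] [443.92242195 331.07473983] [[0.45533917 0.14014    0.017     ]]
[ 218  375  342   22 5371] [404.47905418 387.46397319] [[0.41826068 0.16959063 0.017     ]]
delta cm [-0.17 -0.35  4.62] turn -0.20325797449660854 yaw now -13.5 tilt [-0.001  0.001 -1.   ]
```

View pics/w2.png

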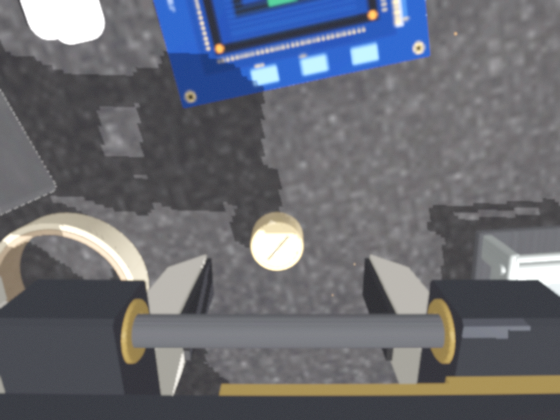

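Request:
arm_command:
  deltas:
    - {"xyz":[-0.1,-0.5,0.5],"turn":0,"jaw":60}
    - {"xyz":[-0.1,-0.5,2.5],"turn":0,"jaw":60}
    - {"xyz":[-0.1,-0.5,4.6],"turn":0,"jaw":60}
    - {"xyz":[-0.1,-0.5,4.6],"turn":0,"jaw":60}
    - {"xyz":[-0.1,-0.5,4.6],"turn":0,"jaw":60}

```text
clock: 3.0
position: [0.5352, 0.2254, 0.03]
ee_rot: [-3.119, 0.369, 0.001]
force: [0.2, 1.4, -0.2]
width: 0.765
```

```bash
python3 - <<'E'
from h import *
from cell import observe,get_image
d=get_image("wrist");cv2.imwrite("pics/w3.png",d["frame"][:,:,::-1])
s=observe();print(s["clock"],s["position"],s["force"]);
R=Ro.from_rotvec(s["ee_rot"]).as_matrix()
T=d["cam_to_world"]
for q in (s["position"],s["position"]+R[:,2]*.019, np.r_[s["position"][:2],.017]):
    c=T[:3,:3].T@(q-T[:3,3]); print(c, 377.2*c[0]/-c[2]+287.7, 210.3-377.2*c[1]/-c[2])
E
```

```text
3.05 [0.53575921 0.22575325 0.03068224] [ 0.36092873 -0.10233835 -0.12568283]
[ 5.70408869e-05 -3.62090593e-02 -1.56732142e-01] 287.83727766537334 297.44266901523406
[ 2.91409731e-05 -3.04081484e-02 -1.74824921e-01] 287.76287418865536 275.90822971386797
[ 5.57646235e-05 -3.20375187e-02 -1.69762946e-01] 287.82390463536046 281.48486279728417
```

View pics/w3.png

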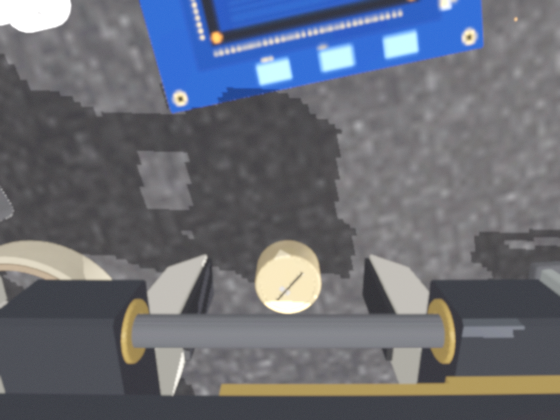

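Request:
arm_command:
  deltas:
    - {"xyz":[0,0,0.2],"turn":0,"jaw":60}
    - {"xyz":[0,0,0.2],"turn":0,"jaw":200}
    - {"xyz":[0,0,0.2],"turn":0,"jaw":200}
    - {"xyz":[0,0,0.2],"turn":0,"jaw":200}
    - {"xyz":[0,0,0.2],"turn":0,"jaw":200}
  force: 20

```text
clock: 3.47
position: [0.5359, 0.2258, 0.0291]
ee_rot: [-3.118, 0.369, -0.002]
force: [0.8, -0.3, -0.3]
width: 0.523
```

Request:
arm_command:
  deltas:
    - {"xyz":[0,0,0],"turn":0,"jaw":200}
    - {"xyz":[0,0,0],"turn":0,"jaw":200}

```text
clock: 3.63
position: [0.536, 0.2259, 0.0292]
ee_rot: [-3.118, 0.369, -0.002]
force: [0.1, 0.1, -0.3]
width: 0.382
```

```bash
python3 - <<'E'
from h import *
from cell import observe,get_image
d=get_image("wrist");cv2.imwrite("pics/w4.png",d["frame"][:,:,::-1])
s=observe();print(s["clock"],s["position"],s["force"],s["width"]);
E
```

```text
3.6833 [0.53595212 0.22582087 0.02911098] [-0.18027031 -0.48705127 -0.54541908] 0.3333794990649294
```

View pics/w4.png

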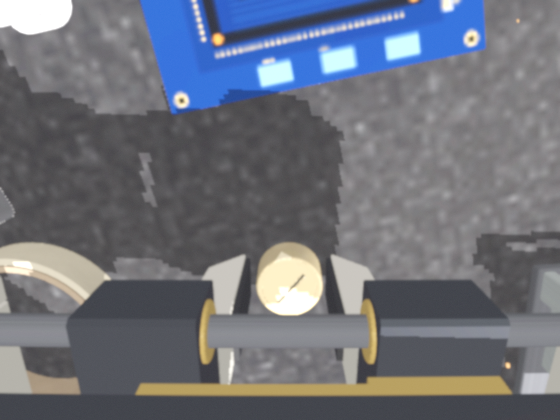

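Request:
arm_command:
  deltas:
    - {"xyz":[0,0,0],"turn":0,"jaw":200}
    - {"xyz":[0,0,0],"turn":0,"jaw":200}
    - {"xyz":[0,0,-2],"turn":0,"jaw":200}
    - {"xyz":[0,0,-5],"turn":0,"jaw":200}
    - {"xyz":[0,0,-9],"turn":0,"jaw":200}

```text
clock: 4.1
position: [0.5341, 0.2248, 0.1178]
ee_rot: [3.119, -0.369, -0.006]
force: [0.9, 0.1, 0.2]
width: 0.301
```

```bash
python3 - <<'E'
from h import *
from cell import observe,get_image
d=get_image("wrist");cv2.imwrite("pics/w5.png",d["frame"][:,:,::-1])
s=observe();print(s["clock"],s["position"],s["force"],s["width"]);
go(s,[.565,-.1205,.12],-13.3)
E
```

```text
4.15 [0.53814158 0.22743244 0.126972  ] [1.72187409 0.94260576 4.71264098] 0.30539754086327053
delta cm [10.73 33.21  0.55] turn -0.19415988460835365 yaw now -13.5 tilt [ 0.007  0.005 -1.   ]
```

View pics/w5.png

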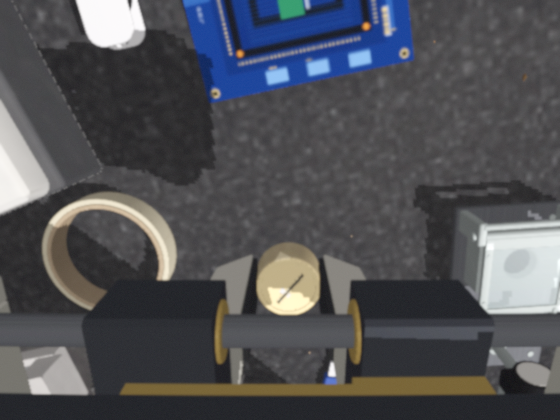

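Request:
arm_command:
  deltas:
    - {"xyz":[10.7,33.2,0],"turn":0,"jaw":200}
    - {"xyz":[10.7,33.2,0],"turn":0,"jaw":200}
    - {"xyz":[10.7,33.2,0],"turn":0,"jaw":200}
    - {"xyz":[10.7,33.2,0],"turn":0,"jaw":200}
    - {"xyz":[10.7,33.2,0],"turn":0,"jaw":200}

```text
clock: 4.57
position: [0.5531, 0.0163, 0.1231]
ee_rot: [-3.114, 0.368, -0.012]
force: [0.4, -0.2, -1.0]
width: 0.308
```

```bash
python3 - <<'E'
from h import *
from cell import observe,get_image
s=observe();print(s["clock"],s["position"],s["force"],s["width"]);
go(s,[.565,-.1205,.12],-13.3)
E
```

```text
4.5667 [0.55306219 0.01625306 0.1230721 ] [ 0.44539743 -0.21593516 -1.03457675] 0.30776114252149844
delta cm [ 4.34 13.02  0.25] turn -0.17054040433683326 yaw now -13.5 tilt [ 0.008  0.005 -1.   ]
```

Request:
arm_command:
  deltas:
    - {"xyz":[4.3,13,0.3],"turn":-0.2,"jaw":200}
    - {"xyz":[4.3,13,0.3],"turn":-0.2,"jaw":200}
    - {"xyz":[4.3,13,0.3],"turn":-0.2,"jaw":200}
    - {"xyz":[4.3,13,0.3],"turn":-0.2,"jaw":200}
    - {"xyz":[4.3,13,0.3],"turn":-0.2,"jaw":200}

```text
clock: 4.98
position: [0.5642, -0.1264, 0.119]
ee_rot: [-3.116, 0.375, -0.011]
force: [-1.5, -0.2, -1.0]
width: 0.304
```

```bash
python3 - <<'E'
from h import *
from cell import observe,get_image
d=get_image("wrist");np.savez("w6.npz",**d);cv2.imwrite("pics/w6.png",d["frame"][:,:,::-1])
s=observe();print(s["clock"],s["position"],s["force"],s["width"]);
go(s,[.565,-.1205,.12],-13.3)
T=d["cam_to_world"]
for q in (s["position"], np.r_[s["position"][:2],.038],[.565,-.1205,.038]):
    c=T[:3,:3].T@(q-T[:3,3]); print(c, 377.2*c[0]/-c[2]+287.7, 210.3-377.2*c[1]/-c[2])
E
```

```text
5.0333 [ 0.56434825 -0.12284656  0.11917368] [ 0.62799076  1.09946424 -0.6942718 ] 0.2995096100332638
delta cm [ 0.01 -0.24 -0.08] turn -0.2390208145945394 yaw now -13.5 tilt [ 0.008  0.004 -1.   ]
[-0.00297783 -0.03715102 -0.15757705] 280.57183041159556 299.2302504103115
[-0.00271849 -0.01297852 -0.23506762] 283.33779576913514 231.12590527445715
[-0.00515264 -0.01290248 -0.23505204] 279.4313004754931 231.00527019333794
```

View pics/w6.png

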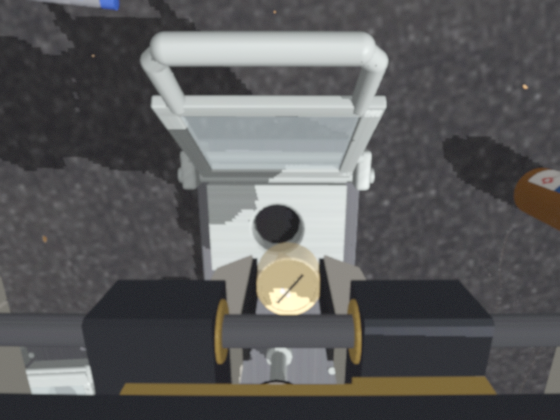

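Request:
arm_command:
  deltas:
    - {"xyz":[0,0,0],"turn":-0.2,"jaw":200}
    - {"xyz":[0,0,0],"turn":-0.2,"jaw":200}

```text
clock: 5.2
position: [0.5644, -0.1214, 0.1191]
ee_rot: [-3.115, 0.361, -0.011]
force: [-0.2, 0.2, -0.2]
width: 0.306
```

```bash
python3 - <<'E'
from h import *
from cell import observe,get_image
s=observe();print(s["clock"],s["position"],s["force"],s["width"]);
d=get_image("wrist");np.savez("w7.npz",**d)
s=observe();print(s["clock"],s["position"])
go(s,[.565,-.1205,.12],-13.3)
T=d["cam_to_world"]
for q in (s["position"], np.r_[s["position"][:2],.038],[.565,-.1205,.038]):
    c=T[:3,:3].T@(q-T[:3,3]); print(c, 377.2*c[0]/-c[2]+287.7, 210.3-377.2*c[1]/-c[2])
cv2.imwrite("pics/w7.png",cv2.resize(d["frame"][170:330,190:370,::-1],None,fx=4,fy=3.7*4/4,interpolation=cv2.INTER_CUBIC)[:600])
E
```

```text
5.2 [ 0.56436714 -0.12140512  0.11912338] [-0.15408752  0.16673364 -0.24475767] 0.3060205487729369
5.25 [ 0.56442596 -0.12119604  0.11917578]
delta cm [ 0.04 -0.08 -0.08] turn 0.08819646762893285 yaw now -13.2 tilt [ 0.008  0.004 -1.   ]
[ 0.00027062 -0.03645213 -0.15744456] 288.3483441887619 297.63068656562046
[ 0.00072771 -0.01224385 -0.23492526] 288.8684208922457 229.95892672469785
[-8.10748992e-05 -1.18608784e-02 -2.34810373e-01] 287.56976106913487 229.3533461590943
```

View pics/w7.png

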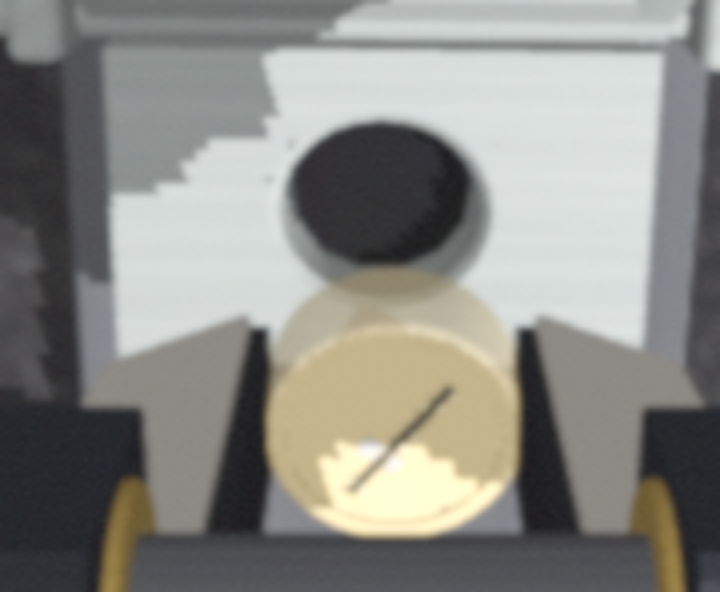

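```bash
python3 - <<'E'
from h import *
d=load("w7.npz")
np.set_printoptions(precision=4,suppress=True)
p=lambda X,Y:((X+.5)/4-.5+190,(Y+.5)/3.7-.5+170)
R=ray(d,[p(386,120),p(281,212),p(491,212)],.038);print(R,np.linalg.norm(R[1]-R[2]))
tx=np.array([np.cos(np.radians(-13.3)),np.sin(np.radians(-13.3)),0])
print("recess from top rim",R[0]-tx*.0165,"from sides mid",(R[1]+R[2])/2)
Q=ray(d,[p(393,325),p(393,538),p(266,425),p(521,425)],.1071);print(Q,"puck c",(Q[0]+Q[1])/2,(Q[2]+Q[3])/2,np.linalg.norm(Q[0]-Q[1]),np.linalg.norm(Q[2]-Q[3]))
# block sides at zoom: left top edge (110,190)-(118,360)  right (662,50)-(648,340)
B=ray(d,[p(103,45),p(118,358),p(664,50),p(648,340)],.038);print(B,[np.degrees(np.arctan2(*(B[i]-B[i+1])[1::-1])) for i in(0,2)], (B[1]+B[3])/2,(B[0]+B[2])/2)
E
```

```text
[[ 0.5824 -0.1237  0.038 ]
 [ 0.5704 -0.1041  0.038 ]
 [ 0.563  -0.1359  0.038 ]] 0.032623717150306875
recess from top rim [ 0.5663 -0.1199  0.038 ] from sides mid [ 0.5667 -0.12    0.038 ]
[[ 0.5769 -0.1239  0.1071]
 [ 0.5487 -0.1172  0.1071]
 [ 0.5672 -0.1069  0.1071]
 [ 0.5608 -0.1348  0.1071]] puck c [ 0.5628 -0.1205  0.1071] [ 0.564  -0.1209  0.1071] 0.029008631804683067 0.02861280339430092
[[ 0.6043 -0.0853  0.038 ]
 [ 0.5502 -0.0717  0.038 ]
 [ 0.5844 -0.1669  0.038 ]
 [ 0.5343 -0.1554  0.038 ]] [np.float64(-14.021265377957318), np.float64(-12.972785135046504)] [ 0.5423 -0.1136  0.038 ] [ 0.5944 -0.1261  0.038 ]
```

```bash
python3 - <<'E'
from h import *
np.set_printoptions(precision=4,suppress=True)
d=load("w7.npz");W=world(d)
m=np.zeros((420,560),bool);m[262:310,262:314]=1
q=W[m];q=q[np.isfinite(q[:,2])];print(np.percentile(q[:,2],[5,25,50,75,95]))
b=W[m&(abs(W[...,2]-np.nanmedian(q[:,2]))<.004)];print(len(b),b.mean(0))
q=W[190:245,222:250].reshape(-1,3);print(np.nanmedian(q,0))
t=W[m];A=np.c_[b[:,:2],np.ones(len(b))];print(np.linalg.lstsq(A,b[:,2],rcond=None)[0])
E
```

```text
[0.1055 0.1063 0.1067 0.1071 0.1078]
2439 [ 0.5634 -0.1205  0.1067]
[ 0.58   -0.091   0.0378]
[0.0069 0.0032 0.1032]
```

Request:
arm_command:
  deltas:
    - {"xyz":[0.25,-0.1,1.5],"turn":0,"jaw":200}
    - {"xyz":[0.25,-0.1,3],"turn":0,"jaw":200}
    - {"xyz":[0.25,-0.1,4.6],"turn":0,"jaw":200}
    - {"xyz":[0.25,-0.1,4.6],"turn":0,"jaw":200}
    - {"xyz":[0.25,-0.1,4.6],"turn":0,"jaw":200}

```text
clock: 5.67
position: [0.567, -0.1192, 0.0729]
ee_rot: [-3.115, 0.358, -0.008]
force: [0.8, -0.6, 0.2]
width: 0.306
```

```bash
python3 - <<'E'
from h import *
from cell import observe,get_image
s=observe();print(s["clock"],s["position"],s["force"],s["width"]);
d=get_image("wrist");np.savez("w8.npz",**d)
s=observe();print(s["clock"],s["position"])
go(s,[.5669,-.1207,.0581],-13.3)
cv2.imwrite("pics/w8.png",cv2.resize(d["frame"][180:330,190:370,::-1],None,fx=4,fy=4,interpolation=cv2.INTER_CUBIC)[:600])
E
```

```text
5.6667 [ 0.56697078 -0.11919874  0.07285949] [ 0.82258853 -0.56275766  0.23450177] 0.30627066178678325
5.7167 [ 0.56764639 -0.11952984  0.07365351]
delta cm [-0.06  0.14  1.55] turn 0.17902941934286787 yaw now -13.1 tilt [ 0.008  0.005 -1.   ]
```

View pics/w8.png

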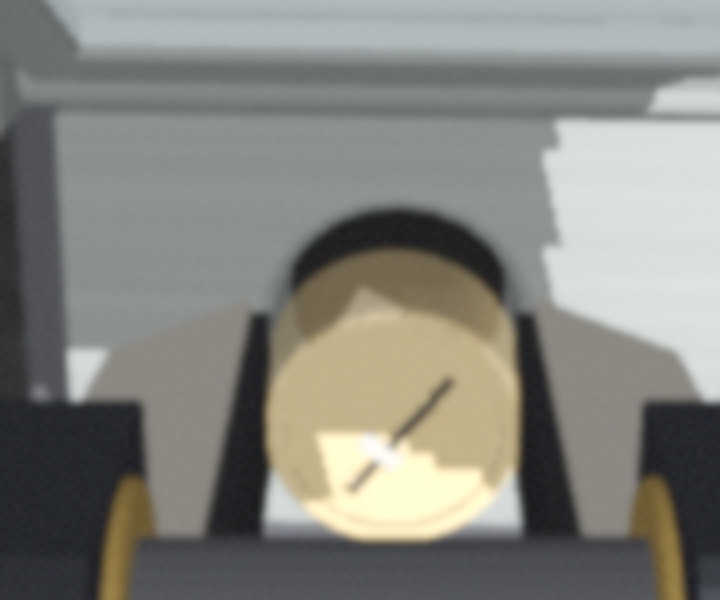

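```bash
python3 - <<'E'
from h import *
np.set_printoptions(precision=4,suppress=True)
d=load("w8.npz");W=world(d)
p=lambda X,Y:((X+.5)/4-.5+190,(Y+.5)/4-.5+180)
tx=np.array([np.cos(np.radians(-13.3)),np.sin(np.radians(-13.3)),0])
r=ray(d,[p(399,203)],.038)[0];print("recess",r-tx*.0164)
b=W[272:310,264:312].reshape(-1,3);b=b[abs(b[:,2]-np.nanmedian(b[:,2]))<.003];print("puck depth",b.mean(0))
Q=ray(d,[p(393,310),p(393,541),p(266,420),p(521,420)],b[:,2].mean());print((Q[0]+Q[1])/2,(Q[2]+Q[3])/2)
# bottom edge far of puck (393,247)
r=ray(d,[p(393,247)],.0738-.0291)[0];print("puck from bottom edge",r-tx*.0151)
E
```

```text
recess [ 0.5674 -0.1194  0.038 ]
puck depth [ 0.5635 -0.1177  0.0604]
[ 0.5653 -0.1183  0.0604] [ 0.5663 -0.1186  0.0604]
puck from bottom edge [ 0.5658 -0.1183  0.0447]
```

Request:
arm_command:
  deltas:
    - {"xyz":[0.1,0.06,0],"turn":0,"jaw":200}
    - {"xyz":[0.1,0.06,0.4],"turn":0,"jaw":200}
    - {"xyz":[0.1,0.06,0.7],"turn":0,"jaw":200}
    - {"xyz":[0.1,0.06,1.0],"turn":0,"jaw":200}
    - {"xyz":[0.1,0.06,1.0],"turn":0,"jaw":200}

```text
clock: 6.13
position: [0.5682, -0.1204, 0.0631]
ee_rot: [-3.115, 0.358, -0.01]
force: [-0.1, -0.1, -0.4]
width: 0.309
```

```bash
python3 - <<'E'
from h import *
from cell import observe,get_image
s=observe();print(s["clock"],s["position"],s["force"],s["width"]);
d=get_image("wrist");np.savez("w9.npz",**d)
s=observe();print(s["clock"],s["position"],s["force"])
cv2.imwrite("pics/w9.png",cv2.resize(d["frame"][180:330,190:370,::-1],None,fx=4,fy=4,interpolation=cv2.INTER_CUBIC)[:600])
E
```

```text
6.1333 [ 0.56817472 -0.12035897  0.06313065] [-0.0869142  -0.11384436 -0.38904613] 0.30914242499535305
6.1833 [ 0.56826099 -0.12031146  0.06334313] [-0.83803549  0.70644069 -0.11238712]
```

View pics/w9.png

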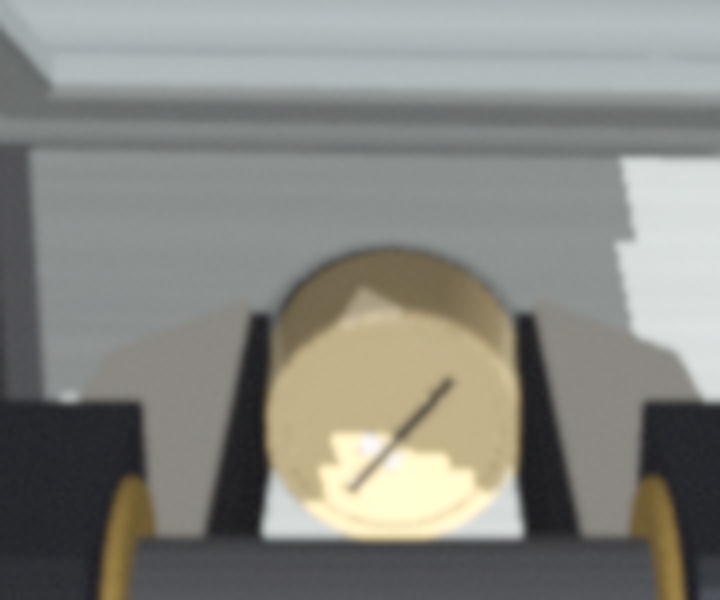

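Request:
arm_command:
  deltas:
    - {"xyz":[0,0,0.2],"turn":0,"jaw":200}
    - {"xyz":[0,0,0.4],"turn":0,"jaw":200}
    - {"xyz":[0,0,0.5],"turn":0,"jaw":200}
    - {"xyz":[0,0,0.5],"turn":0,"jaw":200}

```text
clock: 6.52
position: [0.5681, -0.1203, 0.058]
ee_rot: [-3.115, 0.358, -0.009]
force: [-0.2, 0.4, -0.6]
width: 0.306
```

```bash
python3 - <<'E'
from h import *
from cell import observe,get_image
s=observe();print(s["clock"],s["position"],s["force"],s["width"]);
d=get_image("wrist");np.savez("w10.npz",**d)
s=observe();print(s["clock"],s["position"],s["force"])
W=world(d);b=W[272:305,264:312].reshape(-1,3);print("puck top z",np.nanmedian(b[:,2]))
E
```

```text
6.5167 [ 0.5680688  -0.12029017  0.05799997] [-0.19981437  0.40064547 -0.64631268] 0.3061525669699697
6.5667 [ 0.56818853 -0.12030783  0.05815284] [-0.97553608 -0.45299733 -0.03495262]
puck top z 0.04554743274074151
```

Request:
arm_command:
  deltas:
    - {"xyz":[0,0,0],"turn":0,"jaw":130}
    - {"xyz":[0,0,0],"turn":0,"jaw":130}
    - {"xyz":[0,0,0],"turn":0,"jaw":130}
    - {"xyz":[0,0,-1.5],"turn":0,"jaw":130}
    - {"xyz":[0,0,-3.5],"turn":0,"jaw":130}

```text
clock: 6.98
position: [0.5667, -0.1203, 0.0921]
ee_rot: [-3.115, 0.358, -0.004]
force: [-1.1, -1.1, -0.3]
width: 0.488
```

Request:
arm_command:
  deltas:
    - {"xyz":[0,0,-1],"turn":0,"jaw":255}
    - {"xyz":[0,0,-1],"turn":0,"jaw":255}
    - {"xyz":[0,0,-1],"turn":0,"jaw":255}
    - {"xyz":[0,0,-1],"turn":0,"jaw":255}
    - {"xyz":[0,0,-1],"turn":0,"jaw":255}

```text
clock: 7.4
position: [0.566, -0.1203, 0.1011]
ee_rot: [-3.115, 0.358, -0.002]
force: [0.6, -0.6, 0.0]
width: 0.178
```

```bash
python3 - <<'E'
from h import *
from cell import observe,get_image
s=observe();print(s["clock"],s["position"],s["force"],s["width"]);
d=get_image("wrist");np.savez("w11.npz",**d)
s=observe();print(s["clock"],s["position"],s["force"],s["joints"])
go(s,[.567,-.1202,.065],-13.3)
cv2.imwrite("pics/w11.png",d["frame"][:,:,::-1])
E
```

```text
7.4 [ 0.5659898  -0.1203133   0.10110081] [ 0.5991129  -0.58653866  0.02435922] 0.177843670431498
7.45 [ 0.56604401 -0.12030127  0.10114701] [-0.11131414  0.80089024  0.2425517 ] [ 0.36146952  0.5439108  -0.33948362  1.8237095   0.23157099  0.81170825
 -1.89231757]
delta cm [ 0.09 -0.01  3.61] turn 0.18618084161951742 yaw now -13.1 tilt [ 0.002  0.006 -1.   ]
```

View pics/w11.png

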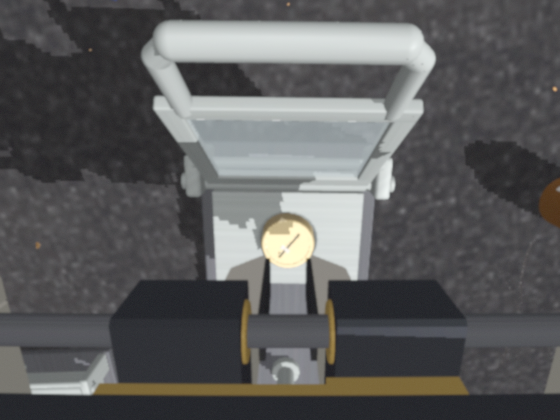

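Request:
arm_command:
  deltas:
    - {"xyz":[0.1,0,0.5],"turn":0,"jaw":255}
    - {"xyz":[0.1,0,1.5],"turn":0,"jaw":255}
    - {"xyz":[0.1,0,2.5],"turn":0,"jaw":255}
    - {"xyz":[0.1,0,3.3],"turn":0,"jaw":255}
    - {"xyz":[0.1,0,3.3],"turn":0,"jaw":255}

```text
clock: 7.87
position: [0.5655, -0.1202, 0.0655]
ee_rot: [-3.115, 0.358, 0.004]
force: [-0.3, -0.1, 0.7]
width: 0.004
```

Request:
arm_command:
  deltas:
    - {"xyz":[0,0,0.2],"turn":0,"jaw":255}
    - {"xyz":[0,0,0.4],"turn":0,"jaw":255}
    - {"xyz":[0,0,0.6],"turn":0,"jaw":255}
    - {"xyz":[0,0,0.7],"turn":0,"jaw":255}

```text
clock: 8.2
position: [0.5657, -0.1201, 0.0588]
ee_rot: [-3.115, 0.358, 0.003]
force: [-1.4, 0.5, 4.9]
width: 0.007
```

Request:
arm_command:
  deltas:
    - {"xyz":[0,0,0.1],"turn":0,"jaw":255}
    - {"xyz":[0,0,0.2],"turn":0,"jaw":255}
    - {"xyz":[0,0,0.25],"turn":0,"jaw":255}
    - {"xyz":[0,0,0.25],"turn":0,"jaw":255}

```text
clock: 8.53
position: [0.5658, -0.1201, 0.057]
ee_rot: [-3.115, 0.358, 0.003]
force: [-3.4, -0.0, 11.2]
width: 0.004
```

```bash
python3 - <<'E'
from cell import observe
s=observe();print(s["clock"],s["position"],s["force"])
E
```

```text
8.5333 [ 0.5657596  -0.12005167  0.05703964] [-3.35037160e+00 -6.69113197e-03  1.12131478e+01]
```

Request:
arm_command:
  deltas:
    - {"xyz":[0,0,0.15],"turn":0,"jaw":255}
    - {"xyz":[0,0,0.2],"turn":0,"jaw":255}
    - {"xyz":[0,0,0.2],"turn":0,"jaw":255}

```text
clock: 8.78
position: [0.5658, -0.1201, 0.0569]
ee_rot: [-3.116, 0.358, 0.002]
force: [-7.2, 0.3, 23.5]
width: 0.007
```

Request:
arm_command:
  deltas:
    - {"xyz":[0,0,-1],"turn":0,"jaw":255}
    - {"xyz":[0,0,-3],"turn":0,"jaw":255}
    - {"xyz":[0,0,-5],"turn":0,"jaw":255}
    - {"xyz":[0,0,-5],"turn":0,"jaw":255}
    - {"xyz":[0,0,-5],"turn":0,"jaw":255}

```text
clock: 9.2
position: [0.5667, -0.1205, 0.108]
ee_rot: [-3.116, 0.358, -0.002]
force: [-0.4, -0.2, 0.6]
width: 0.005
```

```bash
python3 - <<'E'
from h import *
from cell import observe,get_image
s=observe();print(s["clock"],s["position"],s["force"],s["width"]);
d=get_image("wrist");np.savez("w12.npz",**d)
s=observe();print(s["clock"],s["position"],s["force"],s["joints"])
cv2.imwrite("pics/w12.png",d["frame"][:,:,::-1])
W=world(d);hsv=cv2.cvtColor(d["frame"],cv2.COLOR_RGB2HSV)
m=((hsv[...,0]>12)&(hsv[...,0]<35)&(hsv[...,1]>45)&(hsv[...,2]>70)).astype(np.uint8);m[290:]=0
n,l,st,ce=cv2.connectedComponentsWithStats(m);k=1+np.argmax(st[1:,4]);mm=cv2.erode((l==k).astype(np.uint8),np.ones((5,5)))>0
p=W[mm];print(st[k],ce[k],"puck top z",np.percentile(p[:,2],[10,50,90]),ray(d,ce[k],.038))
ring=(cv2.dilate((l==k).astype(np.uint8),np.ones((31,31)))>0)&~(cv2.dilate((l==k).astype(np.uint8),np.ones((13,13)))>0);ring[int(ce[k][1]):]=0
q=W[ring];print("block z",np.nanpercentile(q[:,2],[10,50,90]))
A=np.c_[p[:,:2]-p[:,:2].mean(0),np.ones(len(p))];print(np.linalg.lstsq(A,p[:,2],rcond=None)[0])
E
```

```text
9.2 [ 0.56671935 -0.12049005  0.1080061 ] [-0.35535123 -0.22404356  0.5948034 ] 0.0049588704654813945
9.25 [ 0.56594506 -0.12044348  0.10700705] [-0.31839592 -0.20732275  0.42713377] [ 0.36298295  0.53705858 -0.3418354   1.81781182  0.22850742  0.8257839
 -1.88984324]
[533 175  27  54 975] [547.46666667 202.51282051] puck top z [nan nan nan] [[ 0.55300694 -0.27174769  0.038     ]]
block z [-0.00111433 -0.00025702  0.0006411 ]
 ** On entry to DLASCL parameter number  4 had an illegal value
 ** On entry to DLASCL parameter number  4 had an illegal valueTraceback (most recent call last):
  File "<stdin>", line 13, in <module>
    x, resids, rank, s = _umath_linalg.lstsq(a, b, rcond,
                         ~~~~~~~~~~~~~~~~~~~^^^^^^^^^^^^^
                                             signature=signature)
                                             ^^^^^^^^^^^^^^^^^^^^
    raise LinAlgError("SVD did not converge in Linear Least Squares")
numpy.linalg.LinAlgError: SVD did not converge in Linear Least Squares
```

View pics/w12.png

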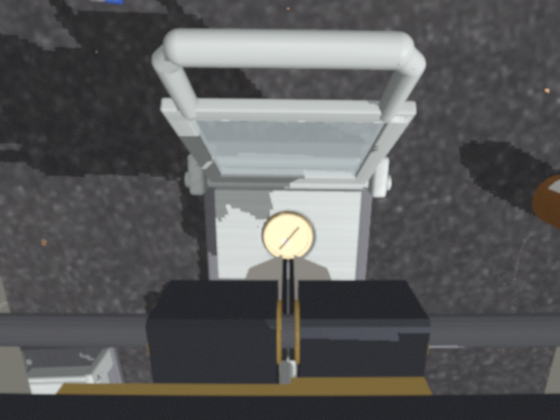

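```bash
python3 - <<'E'
from h import *
np.set_printoptions(precision=4,suppress=True)
d=load("w12.npz");W=world(d)
p=W[222:250,274:302].reshape(-1,3);print("puck",np.nanpercentile(p[:,2],[10,50,90]))
A=np.c_[p[:,:2]-p[:,:2].mean(0),np.ones(len(p))];print(np.linalg.lstsq(A,p[:,2],rcond=None)[0])
for a in ((200,260,222,250),(200,260,328,352)): q=W[a[0]:a[1],a[2]:a[3]].reshape(-1,3);print("block",np.nanmedian(q,0))
for u in range(190,400,30):
    print(u,W[40:60:4,u].tolist()[2], W[104:112,u].mean(0))
# rod edges columns: rows where z>.12
R=W[25:75,170:410].reshape(-1,3);R=R[R[:,2]>.13];print(len(R),R.mean(0),R.min(0),R.max(0))
v=np.linalg.svd(R-R.mean(0),full_matrices=False)[2][0];print(np.degrees(np.arctan2(v[1],v[0])))
rec=np.array([.5665,-.1203]);c=np.array([np.cos(np.radians(-13.3)),np.sin(np.radians(-13.3))])
print("bail pred",rec+.093*c)
E
```

```text
puck [0.037  0.0378 0.0386]
 ** On entry to DLASCL parameter number  4 had an illegal value
 ** On entry to DLASCL parameter number  4 had an illegal valueTraceback (most recent call last):
  File "<stdin>", line 5, in <module>
    x, resids, rank, s = _umath_linalg.lstsq(a, b, rcond,
                         ~~~~~~~~~~~~~~~~~~~^^^^^^^^^^^^^
                                             signature=signature)
                                             ^^^^^^^^^^^^^^^^^^^^
    raise LinAlgError("SVD did not converge in Linear Least Squares")
numpy.linalg.LinAlgError: SVD did not converge in Linear Least Squares
```

```bash
python3 - <<'E'
from h import *
np.set_printoptions(precision=4,suppress=True)
d=load("w12.npz");W=world(d)
p=W[222:250,274:302].reshape(-1,3);p=p[np.isfinite(p[:,2])]
A=np.c_[p[:,:2]-p[:,:2].mean(0),np.ones(len(p))];print(len(p),np.linalg.lstsq(A,p[:,2],rcond=None)[0])
for a in ((200,260,222,250),(200,260,328,352)): q=W[a[0]:a[1],a[2]:a[3]].reshape(-1,3);print("block",np.nanmedian(q,0))
R=W[25:75,170:410].reshape(-1,3);R=R[R[:,2]>.13];print(len(R),R.mean(0),R.min(0),R.max(0))
v=np.linalg.svd(R-R.mean(0),full_matrices=False)[2][0];print(np.degrees(np.arctan2(v[1],v[0])))
rec=np.array([.5665,-.1203]);c=np.array([np.cos(np.radians(-13.3)),np.sin(np.radians(-13.3))])
print("bail pred",rec+.093*c,"45",rec-.0446*c)
from cell import observe
go(observe(),[*(rec+.093*c),.22],76.7)
E
```

```text
781 [ 0.0005 -0.0089  0.0378]
block [ 0.5778 -0.0904  0.0378]
block [ 0.5639 -0.1504  0.0378]
9274 [ 0.6565 -0.1414  0.1478] [ 0.644  -0.1713  0.1315] [ 0.6679 -0.1092  0.1513]
-103.71890042631695
bail pred [ 0.657  -0.1417] 45 [ 0.5231 -0.11  ]
delta cm [  9.34  -0.05 -11.31] turn -89.81676671256889 yaw now -13.1 tilt [ 0.     0.005 -1.   ]
```

Request:
arm_command:
  deltas:
    - {"xyz":[0,0,-4],"turn":0,"jaw":150}
    - {"xyz":[0,0,-8],"turn":-7,"jaw":150}
    - {"xyz":[0,0,-11.3],"turn":-14,"jaw":150}
    - {"xyz":[3,0,-11.3],"turn":-21,"jaw":150}
    - {"xyz":[6,0,-11.3],"turn":-28,"jaw":150}

```text
clock: 9.67
position: [0.6253, -0.135, 0.2224]
ee_rot: [-3.111, -0.416, -0.006]
force: [0.8, -0.4, -0.7]
width: 0.316
```

```bash
python3 - <<'E'
from h import *
from cell import observe
s=observe();print(s["clock"],s["position"],s["joints"].round(2),s["width"]);go(s,[.657,-.1417,.22],76.6)
E
```

```text
9.6667 [ 0.62530931 -0.13499252  0.22236993] [ 0.44  0.52 -0.47  1.54  0.25  1.14 -1.39] 0.3156056656441066
delta cm [2.88 1.48 0.25] turn -61.377670599393895 yaw now 15.2 tilt [ 0.004  0.004 -1.   ]
```

Request:
arm_command:
  deltas:
    - {"xyz":[0,0,0],"turn":-61.4,"jaw":150}
    - {"xyz":[0,0,0],"turn":-61.4,"jaw":150}
    - {"xyz":[0,0,0],"turn":-61.4,"jaw":150}
    - {"xyz":[0,0,0],"turn":-61.4,"jaw":150}
    - {"xyz":[2.9,1.5,0],"turn":-61.4,"jaw":150}

```text
clock: 10.08
position: [0.6522, -0.1405, 0.2205]
ee_rot: [-2.828, -1.355, 0.005]
force: [1.7, 0.6, -0.0]
width: 0.412
```

```bash
python3 - <<'E'
from h import *
from cell import observe
s=observe();print(s["clock"],s["position"],s["joints"].round(2),s["width"]);go(s,[.657,-.1417,.22],76.6)
E
```

```text
10.0833 [ 0.65220459 -0.14047173  0.22054316] [ 0.5   0.6  -0.61  1.45  0.35  1.21 -0.82] 0.4116354104571621
delta cm [0.2  0.45 0.05] turn -25.40854862099593 yaw now 51.2 tilt [-0.006  0.004 -1.   ]
```

Request:
arm_command:
  deltas:
    - {"xyz":[0.2,0.45,0],"turn":-25.4,"jaw":150}
    - {"xyz":[0.2,0.45,0],"turn":-25.4,"jaw":150}
    - {"xyz":[0.2,0.45,0],"turn":-25.4,"jaw":150}
    - {"xyz":[0.2,0.45,0],"turn":-25.4,"jaw":150}
    - {"xyz":[0.2,0.45,0],"turn":-25.4,"jaw":150}

```text
clock: 10.5
position: [0.6565, -0.1419, 0.2188]
ee_rot: [-2.455, -1.946, 0.005]
force: [-0.8, -0.6, 0.5]
width: 0.411
```

```bash
python3 - <<'E'
from h import *
from cell import observe,get_image
s=observe();print(s["clock"],s["position"],s["joints"].round(2),s["width"])
d=get_image("wrist");np.savez("w13.npz",**d);cv2.imwrite("pics/w13.png",d["frame"][:,:,::-1])
s=observe();go(s,[.657,-.1417,.155],76.6)
E
```

```text
10.5 [ 0.6564677  -0.14186537  0.21876127] [ 0.56  0.64 -0.71  1.43  0.42  1.24 -0.42] 0.4111350809275132
delta cm [0.  0.1 6.4] turn -0.09452067269410236 yaw now 76.5 tilt [-0.008  0.004 -1.   ]
```

View pics/w13.png

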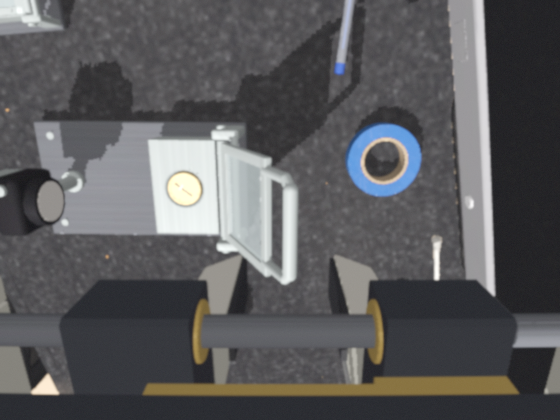

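Request:
arm_command:
  deltas:
    - {"xyz":[0,0.1,2.5],"turn":0,"jaw":150}
    - {"xyz":[0,0.1,4.5],"turn":0,"jaw":150}
    - {"xyz":[0,0.1,6],"turn":0,"jaw":150}
    - {"xyz":[0,0.1,6.6],"turn":0,"jaw":150}
    - {"xyz":[0,0.1,6.6],"turn":0,"jaw":150}

```text
clock: 10.97
position: [0.6559, -0.1418, 0.1511]
ee_rot: [-2.461, -1.936, 0.009]
force: [0.2, -0.4, 0.5]
width: 0.411
```

```bash
python3 - <<'E'
from h import *
from cell import observe,get_image
d=get_image("wrist");cv2.imwrite("pics/w14.png",d["frame"][:,:,::-1])
s=observe();print(s["clock"],s["position"],s["force"]);go(s,[.657,-.1417,.153],76.6)
E
```

```text
11.0167 [ 0.65667343 -0.14165563  0.15250476] [-0.20924655  0.12099072  0.80575725]
delta cm [ 0.    0.03 -0.05] turn -0.17871151576440525 yaw now 76.4 tilt [-0.009  0.005 -1.   ]
```

View pics/w14.png

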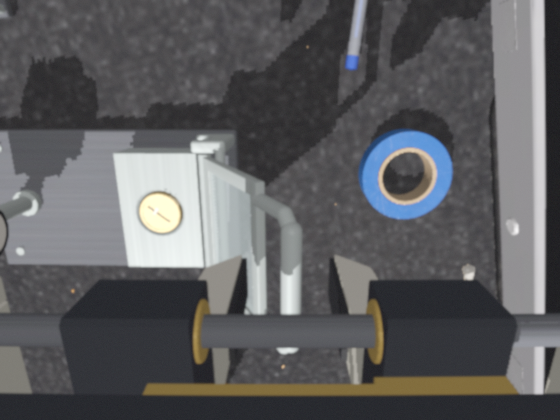

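Request:
arm_command:
  deltas:
    - {"xyz":[0,0,0],"turn":0,"jaw":255}
    - {"xyz":[0,0,0],"turn":0,"jaw":255}
    - {"xyz":[0,0,0],"turn":0,"jaw":255}
    - {"xyz":[0,0,0],"turn":0,"jaw":255}
    - {"xyz":[0,0,0],"turn":0,"jaw":255}
  force: 25

```text
clock: 11.43
position: [0.6569, -0.1417, 0.1531]
ee_rot: [-2.462, -1.938, 0.005]
force: [1.2, -0.1, 1.4]
width: 0.1
```

Request:
arm_command:
  deltas:
    - {"xyz":[0,0,0],"turn":0,"jaw":255}
    - {"xyz":[0,0,0],"turn":0,"jaw":255}

```text
clock: 11.6
position: [0.6568, -0.1417, 0.1532]
ee_rot: [-2.462, -1.938, 0.005]
force: [-0.2, -0.4, 0.1]
width: 0.089
```

```bash
python3 - <<'E'
from h import *
from cell import observe,get_image
d=get_image("wrist");cv2.imwrite("pics/w15.png",d["frame"][:,:,::-1])
s=observe();print(s["clock"],s["position"],s["force"],s["width"],s["joints"])
R=Ro.from_rotvec(s["ee_rot"]).as_matrix();p=s["position"]
c=np.array([np.cos(np.radians(-13.3)),np.sin(np.radians(-13.3))])
for off in (0,):
  for th in range(120,40,-5):
    t=np.radians(th);t0=np.radians(120)
    dx=.114*(np.cos(t0)-np.cos(t));dz=.114*(np.sin(t)-np.sin(t0))
    w=np.r_[c*dx,dz]; print(th,(R.T@w*100).round(2), (p+w).round(4))
E
```

```text
11.65 [ 0.65692331 -0.1416799   0.15317081] [-0.30881613 -0.17277184 -0.6655412 ] 0.08457053704584981 [ 0.54520813  0.69428842 -0.68258445  1.50176424  0.45987656  1.11925793
 -0.46674487]
120 [0. 0. 0.] [ 0.6569 -0.1417  0.1532]
115 [-0.   -0.89 -0.45] [ 0.6483 -0.1397  0.1578]
110 [-0.01 -1.81 -0.82] [ 0.6394 -0.1375  0.1616]
105 [-0.01 -2.76 -1.11] [ 0.6302 -0.1354  0.1646]
100 [-0.02 -3.73 -1.32] [ 0.6207 -0.1331  0.1667]
95 [-0.02 -4.72 -1.44] [ 0.6111 -0.1309  0.168 ]
90 [-0.03 -5.71 -1.48] [ 0.6015 -0.1286  0.1684]
85 [-0.03 -6.71 -1.43] [ 0.5918 -0.1263  0.168 ]
80 [-0.04 -7.69 -1.29] [ 0.5822 -0.124   0.1667]
75 [-0.04 -8.66 -1.06] [ 0.5727 -0.1218  0.1646]
70 [-0.05 -9.61 -0.76] [ 0.5635 -0.1196  0.1616]
65 [ -0.05 -10.52  -0.37] [ 0.5546 -0.1175  0.1578]
60 [ -0.06 -11.4    0.1 ] [ 0.546  -0.1155  0.1532]
55 [ -0.06 -12.23   0.64] [ 0.5378 -0.1135  0.1478]
50 [ -0.07 -13.02   1.25] [ 0.5301 -0.1117  0.1418]
45 [ -0.08 -13.74   1.93] [ 0.523  -0.11    0.1351]
```

View pics/w15.png

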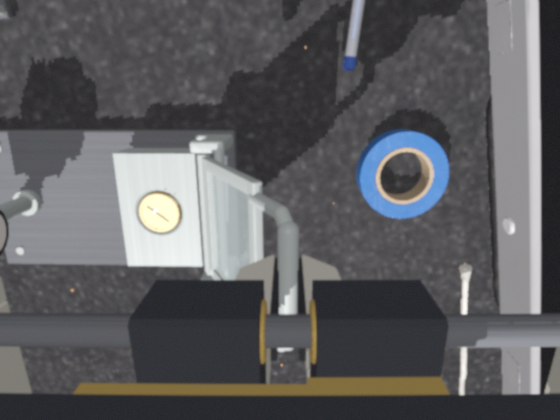

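Request:
arm_command:
  deltas:
    - {"xyz":[0,-0.9,-0.45],"turn":0,"jaw":255}
    - {"xyz":[0,-1.8,-0.8],"turn":0,"jaw":255}
    - {"xyz":[0,-2.75,-1.1],"turn":0,"jaw":255}
    - {"xyz":[0,-3.7,-1.3],"turn":0,"jaw":255}
    - {"xyz":[0,-3.7,-1.3],"turn":0,"jaw":255}

```text
clock: 12.07
position: [0.6198, -0.1325, 0.1679]
ee_rot: [-2.462, -1.939, 0.005]
force: [2.0, 0.5, 3.9]
width: 0.091
```

```bash
cat > arc.py <<'E'
from h import *
from cell import observe
s=observe();print(s["clock"],s["position"],s["force"],s["ft_torque"],s["width"])
R=Ro.from_rotvec(s["ee_rot"]).as_matrix();p=s["position"]
c=np.array([np.cos(np.radians(-13.3)),np.sin(np.radians(-13.3))])
p0=np.array([.6569,-.1417,.1532]);h=p0+np.r_[c*-.057,-.0987]
r=p-h; a=r[:2]@c; print("est theta",np.degrees(np.arctan2(r[2],-a)),"radius",np.hypot(a,r[2]),"lat",r[:2]@[-c[1],c[0]])
for th in range(115,40,-5):
    t=np.radians(th);w=h+np.r_[-c*.114*np.cos(t),.114*np.sin(t)]-p; print(th,(R.T@w*100).round(2))
E
python3 arc.py
```

```text
12.0667 [ 0.6198025  -0.13254953  0.1679007 ] [1.98330849 0.52527509 3.85835719] [ 0.15010845 -0.57262207 -0.03890944] 0.09133904165060512
est theta 99.40937793604158 radius 0.1149472626722093 lat 0.0003707705477737599
115 [-0.03  2.95  0.99]
110 [-0.03  2.02  0.61]
105 [-0.03  1.07  0.32]
100 [-0.04  0.1   0.11]
95 [-0.04 -0.89 -0.01]
90 [-0.05 -1.88 -0.05]
85 [-0.05 -2.87  0.01]
80 [-0.05 -3.86  0.14]
75 [-0.06 -4.83  0.37]
70 [-0.06 -5.77  0.67]
65 [-0.07 -6.69  1.06]
60 [-0.07 -7.57  1.53]
55 [-0.08 -8.4   2.07]
50 [-0.08 -9.19  2.68]
45 [-0.09 -9.91  3.35]
```

Request:
arm_command:
  deltas:
    - {"xyz":[0,-0.9,0],"turn":0,"jaw":255}
    - {"xyz":[0,-1.9,-0.05],"turn":0,"jaw":255}
    - {"xyz":[0,-2.9,0],"turn":0,"jaw":255}
    - {"xyz":[0,-3.85,0.15],"turn":0,"jaw":255}
    - {"xyz":[0,-3.85,0.15],"turn":0,"jaw":255}

```text
clock: 12.48
position: [0.5806, -0.1227, 0.1667]
ee_rot: [-2.461, -1.94, 0.007]
force: [2.1, 3.1, 1.4]
width: 0.088
```

```bash
python3 arc.py
```

```text
12.4833 [ 0.58062032 -0.12271308  0.16671531] [2.05568743 3.08067521 1.36382312] [ 0.44540988 -0.29268092 -0.00918629] 0.08844458983999862
est theta 79.1037197449742 radius 0.11427558769126984 lat 0.0009295543498932907
115 [-0.07  6.99  0.83]
110 [-0.07  6.06  0.45]
105 [-0.07  5.11  0.16]
100 [-0.08  4.14 -0.04]
95 [-0.08  3.15 -0.16]
90 [-0.08  2.16 -0.2 ]
85 [-0.09  1.17 -0.15]
80 [-0.09  0.18 -0.01]
75 [-0.1  -0.79  0.22]
70 [-0.1  -1.73  0.52]
65 [-0.1  -2.65  0.91]
60 [-0.11 -3.53  1.38]
55 [-0.11 -4.36  1.92]
50 [-0.12 -5.14  2.54]
45 [-0.12 -5.87  3.21]
```

Request:
arm_command:
  deltas:
    - {"xyz":[-0.1,-0.8,0.2],"turn":0,"jaw":255}
    - {"xyz":[-0.1,-1.7,0.5],"turn":0,"jaw":255}
    - {"xyz":[-0.1,-2.65,0.9],"turn":0,"jaw":255}
    - {"xyz":[-0.1,-3.5,1.4],"turn":0,"jaw":255}
    - {"xyz":[-0.1,-3.5,1.4],"turn":0,"jaw":255}

```text
clock: 12.9
position: [0.5448, -0.1141, 0.1524]
ee_rot: [-2.458, -1.94, 0.008]
force: [-0.8, 5.7, 2.7]
width: 0.09
```

```bash
python3 arc.py
```

```text
12.9 [ 0.54483365 -0.11409489  0.1523741 ] [-0.80803008  5.74877048  2.66893833] [ 1.01754419 -0.21911429 -0.06567024] 0.09026646464773666
est theta 59.17129501090946 radius 0.11397895748910364 lat 0.001083871394816217
115 [-0.08 10.65 -0.66]
110 [-0.08  9.73 -1.03]
105 [-0.08  8.78 -1.32]
100 [-0.09  7.8  -1.53]
95 [-0.09  6.82 -1.65]
90 [-0.09  5.82 -1.68]
85 [-0.09  4.83 -1.62]
80 [-0.1   3.85 -1.48]
75 [-0.1   2.88 -1.26]
70 [-0.1   1.93 -0.95]
65 [-0.1   1.02 -0.56]
60 [-0.11  0.14 -0.09]
55 [-0.11 -0.69  0.46]
50 [-0.11 -1.47  1.07]
45 [-0.12 -2.2   1.75]
```

Request:
arm_command:
  deltas:
    - {"xyz":[0.1,-0.7,0.45],"turn":0,"jaw":255}
    - {"xyz":[0.1,-1.5,1.05],"turn":0,"jaw":255}
    - {"xyz":[0.1,-2.2,1.75],"turn":0,"jaw":255}
    - {"xyz":[0.1,-2.2,1.75],"turn":0,"jaw":255}
    - {"xyz":[0.1,-2.2,1.75],"turn":0,"jaw":255}

```text
clock: 13.32
position: [0.5233, -0.1083, 0.1347]
ee_rot: [-2.458, -1.939, 0.009]
force: [-0.2, -1.3, 0.0]
width: 0.087
```

```bash
python3 arc.py|head -3; python3 - <<'E'
from h import *
from cell import observe,get_image
for n in("wrist","top","scene"):
    d=get_image(n);np.savez(n+"20.npz",**d);cv2.imwrite(f"pics/{n}20.png",d["frame"][:,:,::-1])
    if n=="scene": cv2.imwrite("pics/scc20.png",cv2.resize(d["frame"][110:260,220:380,::-1],None,fx=4,fy=4,interpolation=cv2.INTER_CUBIC))
E
```

```text
13.3167 [ 0.52329055 -0.10833855  0.13474767] [-0.17829058 -1.30247956  0.0396499 ] [-0.16278099 -0.17704787  0.00642055] 0.08672665413357113
est theta 44.83873371089415 radius 0.11380812530181159 lat 0.0017298370754900859
115 [-0.13 12.86 -2.46]
```

View pics/wrist20.png

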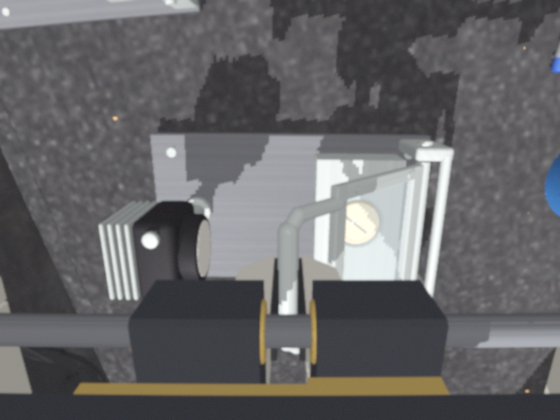

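View pics/scc20.png

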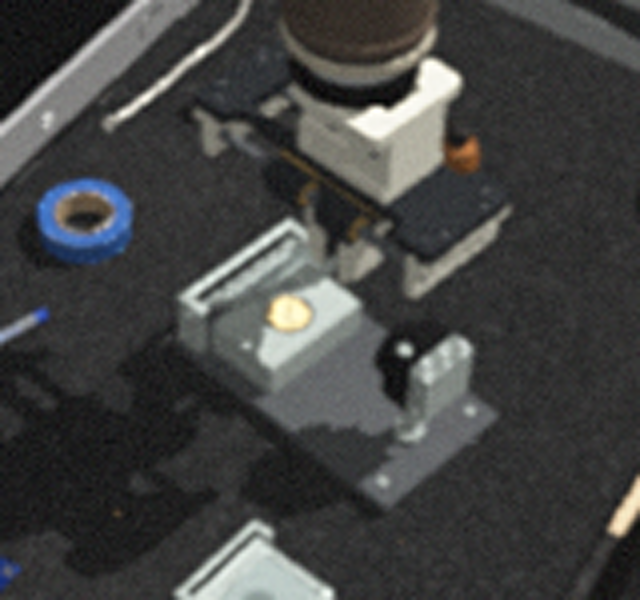

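```bash
python3 arc.py|head -2; python3 - <<'E'
from h import *
np.set_printoptions(precision=4,suppress=True)
d=load("wrist20.npz");W=world(d)
c=np.array([np.cos(np.radians(-13.3)),np.sin(np.radians(-13.3))]);n=np.array([-c[1],c[0]])
rec=np.array([.5665,-.1203])
X=(W[...,:2]-rec)@c;Y=(W[...,:2]-rec)@n;Z=W[...,2]
m=np.zeros(Z.shape,bool);m[130:275,270:440]=1
m&=(Z>.06)&(Z<.15)&(X>-.06)&(X<.04)
print(m.sum())
for lo,hi,nm in((-.028,.022,"frame rail"),(-.034,.03,"all")):
    k=m&(X>lo)&(X<hi);x,z=X[k],Z[k]
    for _ in range(6):
        p=np.polyfit(x,z,1);r=z-np.polyval(p,x);g=abs(r)<max(.002,2*r.std());x,z=x[g],z[g]
    print(nm,len(x),p,"slope deg",-np.degrees(np.arctan(p[0])),"z at x=36:",np.polyval(p,.036))
k=m&(X<-.03);print("rod-ish top z",np.percentile(Z[k],[50,90,98]),np.median(X[k]))
# rod: angle from hinge
for v in (240,255): 
    for u in(288,): print(X[v,u],Y[v,u],Z[v,u], np.degrees(np.arctan2(Z[v,u]-.0045-.046,.036-X[v,u])))
E
```

```text
13.4667 [ 0.52372358 -0.10840603  0.13520242] [ 1.19573214 -1.46325197 -0.53140999] [-0.36137213 -0.18559513 -0.07078621] 0.08307540662407256
est theta 45.15614316993825 radius 0.11382069140853512 lat 0.0017637840333894234
9700
frame rail 6245 [-1.0189  0.0832] slope deg 45.537578096662386 z at x=36: 0.04649312753229389
all 6519 [-1.0206  0.0832] slope deg 45.58378173877048 z at x=36: 0.04647178570562168
rod-ish top z [0.1281 0.1307 0.1332] -0.042377893706802165
-0.04486186784980936 0.026473563807680612 0.13025982243395803 44.6068926913671
-0.04486944026208174 0.0199561928845039 0.1306784348712678 44.75416347763781
```

Request:
arm_command:
  deltas:
    - {"xyz":[0,0,0],"turn":0,"jaw":255}
    - {"xyz":[0,0,0],"turn":0,"jaw":255}
    - {"xyz":[0,0,0],"turn":0,"jaw":255}
    - {"xyz":[0,0,0],"turn":0,"jaw":255}
    - {"xyz":[0,0,0],"turn":0,"jaw":255}

```text
clock: 13.88
position: [0.5238, -0.1085, 0.1353]
ee_rot: [-2.458, -1.939, 0.008]
force: [0.6, 0.9, -0.7]
width: 0.085
```

```bash
python3 arc.py|head -2; python3 - <<'E'
from h import *
from cell import get_image
np.set_printoptions(precision=4,suppress=True)
d=get_image("wrist");W=world(d)
c=np.array([np.cos(np.radians(-13.3)),np.sin(np.radians(-13.3))]);n=np.array([-c[1],c[0]])
rec=np.array([.5665,-.1203])
X=(W[...,:2]-rec)@c;Z=W[...,2]
m=np.zeros(Z.shape,bool);m[130:275,270:440]=1
m&=(Z>.06)&(Z<.15)&(X>-.028)&(X<.022);x,z=X[m],Z[m]
for _ in range(6):
    p=np.polyfit(x,z,1);r=z-np.polyval(p,x);g=abs(r)<max(.002,2*r.std());x,z=x[g],z[g]
print("slope deg",-np.degrees(np.arctan(p[0])))
for v in (240,255): print(X[v,288],Z[v,288], np.degrees(np.arctan2(Z[v,288]-.0045-.046,.036-X[v,288])))
t=get_image("top");f0=load("top0.npz")["frame"].astype(int);df=abs(t["frame"].astype(int)-f0).sum(2)
for nm,(u,v) in dict(et=(383,217),alc=(403,164),twz=(162,275),loupe=(178,165)).items(): print(nm,df[v-10:v+11,u-10:u+11].mean())
cv2.imwrite("pics/top30.png",t["frame"][:,:,::-1])
E
```

```text
13.8833 [ 0.52380326 -0.10845135  0.13526704] [ 0.60002099  0.89298513 -0.7097347 ] [-0.2175645  -0.14746387 -0.02820846] 0.08538000856598531
est theta 45.21048852693671 radius 0.11380453284604952 lat 0.0017380171933222613
slope deg 45.92367575100873
-0.04432201822029478 0.13105791295620609 45.08401149224808
-0.04433592584657738 0.13110774478012255 45.09676716589968
et 23.671201814058957
alc 6.843537414965986
twz 21.85260770975057
loupe 134.13832199546485
```

View pics/top30.png

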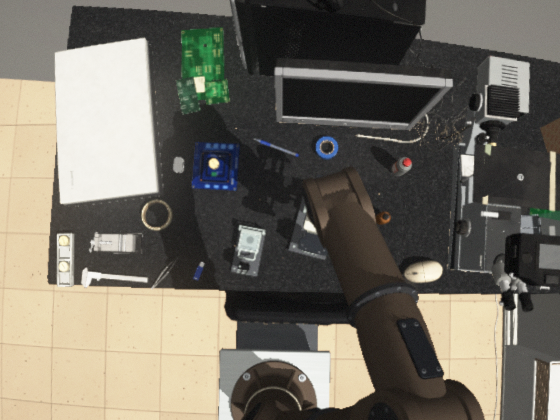

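```bash
python3 -c "
from cell import sign_off,observe
print(sign_off());print(observe()['position'])"
```

```text
the job is handed in; nothing more can be done
None
the job is handed in; nothing more can be done
```

The mount is in the recess of the large stand, pressed flush and released. The glass is held by its handle at about 45°, and I handed the job in like that at about 14 s of the 61 s allowed.

- **Mount:** I pressed it down with the closed fingers until the force rose to about 23 N with no further travel. The depth image then put the mount top and the block top both at 37.8 mm. I did not check it again after moving the glass.
- **Glass angle:** The estimates just before hand-in disagreed slightly. The arm's position on the arc gave 45.2°, the measured rod position 45.1°, and the slope of the frame 45.9° (45.5° a moment earlier). I left it there. It was still, with under 2 N on the tool, and the grip was set to 25 N.
- **Side load:** About 6 N built up sideways on the handle midway through the swing. A 1 mm shift cleared it.
- **Other objects:** In the last top view, the bottles, loupe and tweezers are where they started. My image-difference check flagged the loupe, but that is the arm's shadow falling on it.

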